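Park the sprung stop and square a fossil slab against its rail

TASK

Square the fossil slab up on its locating board for photographing. Pull up the sprung stop in front of the slab and twist its knob about a quarter turn so that it stays up, dropped into its rest notch; then, keeping the slab flat and its notched corner on the peg, gently push the opposite corner round until the slab's long side lies flush along the rail. Leave the toe bone, the vial and the lump of chalk where they are.

Things in the scene. Friction and masses are not known exactly. Their poses are not given: they have to be found in the camera images.
- board: Locating board screwed to the bench (fixed): a grey plate 205 x 230 x 12 mm on a plywood plinth, its top 64 mm above the bench, with a peg, a rail and a bracket standing on it. Origin on the bench surface under the peg's axis; z up. The plate spans x -35 to +170 mm, y -112 to +118 mm. The slab is home when its x axis points along the board's x axis and its origin is at the peg.
- peg (a point): Top of the fixed round steel peg on the board, 11 mm diameter, 24 mm high above the plate (88 mm above the bench).
- rail (a point): Middle of the straight face of the dark steel rail, 8 mm above the plate; axes as the board's. The face looks to the board's -y and is 66 mm long (board x 72 to 138 mm, at board y = 82.5 mm); the rail is 12 mm thick and 16 mm high.
- bracket (a point): Point on the sprung stop's axis at the top of the bracket's arm (board frame (52, 70, 90) mm), axes as the board's. The arm, 26 mm wide, is 20 to 26 mm above the plate and runs along board y from 57 mm to a post at 101 to 117 mm. On it stands a crowned collar, 28 mm diameter, top 41.5 mm above the plate. The slab passes under the arm.
- slab: Loose limestone slab with a coiled fossil, 150 x 90 x 12 mm, 0.28 to 0.56 kg, flat on the plate (underside 64 mm above the bench), too wide to grasp. A 14 x 14 mm square notch in one corner hugs the peg. Origin on the underside, where the peg's axis sits in the notch. It spans x -8 to +142, y -8 to +82 mm. The long side y = 82 must end flush on the rail. Starts 34 to 46 degrees clockwise of home.
- push_side (a point): Point on the slab's far short side (x = 142 mm), 14 mm from the corner diagonally opposite the notch, at half thickness, 70 mm above the bench; axes as the slab's. Pushed here along the slab's -x, in an arc about the peg, with 2 to 8 N, the slab turns anticlockwise (from above) about the peg. The sprung stop's nose bars the way 4 to 16 degrees on, until it is raised.
- knob (a point): Grip of the sprung stop's knob: a black upright bar 34 mm long (this point's x), 12 mm thick (its y), 22 mm high. The point is on the knob's axis, 7 mm below the bar's top, 128 mm above the bench when down. Grip it from above across the 12 mm. The collar below ends 22 mm under this point when the knob is down.
- plunger_lift (a joint): Lift of the sprung stop (m): 0 down, end of travel 0.021; spring 4.5 N at 0, about 10 N at 0.018. When down, its nose (10 mm diameter) is 4 mm above the plate. From 0.015 up its cross pin clears the collar's ridges and the knob can be twisted. In the rest notch the spring holds it at 0.012, the nose then 4 mm above the slab's top.
- plunger_twist (a joint): Twist of the knob (rad, anticlockwise from above positive); 0 at the start, travel -1.9 to 1.9, either way will do. The rest notch, 2.5 mm deep, takes the pin at 1.24 to 1.9 rad (or -1.24 to -1.9); short of that the pin stands on a ridge (lift 0.0145) or falls back into its slot. When down it can turn only about 0.23 rad.
- toe_bone: loose tan toe bone, 67 x 82 x 30 mm, on the bench to the right; origin at the centre of its underside
- vial: loose clear specimen vial with white cap, 30 mm diameter, 60 mm high, upright on the bench to the right; origin at the centre of its underside
- chalk_lump: loose whitish lump of chalk, 43 x 43 x 24 mm, on the bench to the right, beyond the vial; origin at the centre of its underside

How it is judged:
On the way, in this order (a step that is already met when the one before it is completed fails the run):
1. the sprung stop is parked in its rest notch, let go, with the slab still unturned (value of joint plunger_lift between 0.0105 and 0.0135 m and (value of joint plunger_twist above 1.15 rad or value of joint plunger_twist below -1.15 rad) and contact force between the fingers and plunger_lift below 0.1 N and angle between the x axis of slab and the x axis of board, either way round above 0.4 rad), for 0.2 s.
2. the slab is square to the rail with its notch on the peg (angle between the x axis of slab and the x axis of board, either way round below 0.03 rad and horizontal distance between slab and peg below 0.003 m), for 0.2 s.
At the end, for the whole second after the job is handed in: The slab lies flat and still on the board, its long side flush along the rail (within 1.7 degrees) and its notch on the peg (within 3 mm), and the sprung stop still stands up in its rest notch (lift 10.5 to 13.5 mm, twisted by 1.15 rad or more) (all of step 2 and height (world z) of slab below 0.067 m and angle between slab's own z axis and vertical below 0.03 rad and linear speed of slab below 0.01 m/s and value of joint plunger_lift between 0.0105 and 0.0135 m and (value of joint plunger_twist above 1.15 rad or value of joint plunger_twist below -1.15 rad)); the robot touches nothing.
It fails at once if the slab's notch leaves the peg (by more than 15 mm) (horizontal distance between slab and peg above 0.015 m).
It fails at once if the slab is tipped up (angle between slab's own z axis and vertical above 0.15 rad).
It fails at once if the slab is pressed against the board (plate, peg and rail together) with more than 45 N (contact force between slab and board above 45 N).
It fails at once if the toe bone, the vial or the lump of chalk is moved by more than 20 mm (distance of any of toe_bone, vial, chalk_lump from where it was at the start of the episode above 0.02 m).
It also fails if it takes over 51 s, if anything falls off the work surface, if the arm or the gripper's body presses on something with over 40 N, if the wrist force passes 120 N, or if a joint passes its speed limit or range.

ROBOT

A 6-joint arm with a two-finger parallel gripper is mounted at the origin on a cart in front of the work surface, level with it; the furniture and walls round the work are solid. World frame = base frame: x ahead of the robot, y to its left, z up, the work surface at z = 0. Lengths are in m, angles in rad, forces in N, time in s.
With the tool pointing down it reaches from about 0.35 to 0.975 m from the base axis. Payload 4.9 kg.
Tool frame: the origin (TCP) lies at the very end of the fingers, on their centre line; the grasp point (between the pads) lies 19 mm behind it; x points along the fingers, y is the direction in which the jaws open and shut, and the axes are right-handed (so a half turn about x gives the same grasp; the last joint's range is limited). The gripper opens to 85 mm and grips with 20 to 120 N. Pads are 22 mm wide; open, the fingers measure 114 mm over their backs; the gripper's body (76 mm by 85 mm) begins 54 mm behind the grasp point. The pads swing forward as they close: fully open they stand 13 mm farther back than shut.
Start: joints at [1.208, 0.053, 1.613, -0, 1.476, -0.119], TCP at [0.151, 0.607, 0.231] pointing down, gripper open.
Joint ranges: [-3.01, 3.01], [-1.01, 2.22], [0.06, 2.58], [-1.02, 4.17], [0.09, 2.62], [-3.14, 3.14]. Speed limits (rad/s): [2.57, 2.57, 3.14, 3.14, 3.14, 3.14].

INTERFACE

Orientations are given as a rotation vector (axis times angle).
In Python, from station import ctrl, get_image, calibration, finish_job, search_frame, cut_out, mark_of gives the robot as it stands. The module is installed in compiled form; this text tells all that it offers.
- The arm moves only by the tool arm_command, never from a script. Its argument "plan" is a list that holds one entry, the list of rows, each a list of 7 numbers: the shift along the tool's x, y, z in m, then the turn, a rotation vector about the tool's x, y, z in degrees, then the finger opening in m, from 0 to 0.0854. A call has 1 to 20 rows; each row shifts and turns the pose as measured when the row begins, along the tool's axes as they then stand; what a row does not reach is not made up. A row lasts 1/12 s, in which the tool goes at most 41.7 mm and 7.16 degrees, less where a joint would pass 70% of its speed; a pose out of reach is approached as far as the arm can. A call with a gripper value outside its range is refused whole. The fingers move at their own pace and stop on an object; "squeeze" is the grip in N (left out, the last holds). Time passes only in rows, so rows that do not move let the fingers close. It gives the time, the measured TCP pose, the force and the opening at its end, in the units of the state.
- ctrl.get_obs(): the state, without advancing time (a new reading comes with each control period).
- get_image(name): name is "side" or "top" or "wrist"; returns the picture (480x640x3 uint8, red, green, blue); there is no depth.
- calibration(name): a dict with "fx", "fy", "cx", "cy" (pixels), "cam_to_world" (4x4, takes a point from camera to world coordinates); the wrist camera has in their place "hand_eye" (4x4, takes a point from camera to tool coordinates, whose origin is the TCP and whose axes are the tool frame's). Camera axes: x right, y down, z forward; pixel columns grow to the right and rows downward; lengths in m; the calibration is good to about 2 mm. A picture is of the moment at which its call begins: read the wrist's pose just before it. calibration takes no time and is no camera call.
- finish_job(): hands the job in, once; it reports no verdict.
Trained networks look in the newest picture that a camera, given by its name, has taken for a name from the list of things; names that differ only in an ending like _2 or _b are one class to them, and where a whole thing is asked for, a point or a joint stands for the part that bears it (a point fixed in the world has none). Each returns a list of dicts, best first, with "conf" (0 to 1); they miss things now and then, are a little off and sometimes report something else, mostly with a low value. They report only what shows in the picture. A call takes as long as a camera call.
- search_frame(camera, thing): "at" ([x, y, z] in m, in the coordinates of the camera as it stood for that picture, good to about 4 mm: the middle of the surface that is visible of it).
- cut_out(camera, thing): "mask" (480x640 bool, what is visible of it).
- mark_of(camera, thing): "at" ([x, y, z] in m, in the coordinates of the camera as it stood for that picture, good to about 4 mm: a listed point, or the origin of a listed thing).
The state is a dict: "t": time; "q": joint angles; "dq": joint speeds; "effort": joint torques, N m; "tool_pos": TCP position; "tool_rot": TCP orientation; "contact_force": force on the tool from outside, world axes, zero at the start; "wrist_torque": the same for the moment, N m; "opening": finger opening in m.
Only numpy, scipy, OpenCV 4.12 (cv2) and the standard library are available. Lean on these libraries where they do the work, as an engineer would, in place of code of your own. Each camera call takes 0.05 s, during which the arm holds its last target. There are 200 camera calls.

## Working session

There is one attempt and no reset: what is moved stays moved. The work goes in short steps, Python scripts to look and compute and a tool call to move; the robot and the scene stay as the last step left them, time stands still between calls to the robot, and variables do not carry over. Pictures are saved under pics/ and viewed, about 8 in all and at most 12, crops included, and the job is handed in when it is done.

Besides the shell and the picture viewer there is one more tool, called by a JSON object that holds its "fn" and its "kwargs". arm_command: Moves the arm, as the interface text tells. Its arguments: {"type":"object","properties":{"plan":{"type":"array","items":{"type":"array","items":{"type":"array","items":{"type":"number"}}}},"squeeze":{"type":"number"}},"required":["plan"]}

```bash
mkdir -p pics; cat > h.py <<'E'
import numpy as np,cv2
from scipy.spatial.transform import Rotation as R
from station import ctrl,get_image,calibration,finish_job,search_frame,cut_out,mark_of
def T():
    o=ctrl.get_obs();M=np.eye(4);M[:3,:3]=R.from_rotvec(o["tool_rot"]).as_matrix();M[:3,3]=o["tool_pos"];return M
def c2w(cam):
    c=calibration(cam)
    return np.array(c["cam_to_world"]) if "cam_to_world" in c else T()@np.array(c["hand_eye"])
def snap(cam,name=None):
    im=get_image(cam)
    if name: cv2.imwrite(f"pics/{name}.png",im[:,:,::-1])
    return im
def mark(cam,thing,f=mark_of):
    M=c2w(cam);r=f(cam,thing)
    return [((M[:3,:3]@np.array(d["at"])+M[:3,3]).round(4).tolist(),round(d["conf"],2)) for d in r[:2]]
E
python3 - <<'E'
from h import *
o=ctrl.get_obs();print(o["t"],T().round(3).tolist())
for c in("top","side"):
    snap(c,c+"0")
    for t in("board","peg","rail","bracket","slab","push_side","knob","toe_bone","vial","chalk_lump"):print(c,t,mark(c,t))
a=cv2.imread("pics/top0.png");b=cv2.imread("pics/side0.png")
cv2.imwrite("pics/both.png",cv2.resize(np.vstack([a,b]),None,fx=.625,fy=.625))
E
```

```text
0.0 [[-0.001, 0.241, 0.97, 0.151], [-0.002, 0.97, -0.241, 0.606], [-1.0, -0.002, -0.0, 0.23], [0.0, 0.0, 0.0, 1.0]]
top board [([0.5192, 0.0745, -0.0032], 0.88), ([0.575, -0.0465, 0.0742], 0.35)]
top peg [([0.5174, 0.0734, 0.0852], 0.6)]
top rail [([0.5778, -0.0478, 0.0714], 0.68)]
top bracket []
top slab [([0.5187, 0.0771, 0.068], 0.97)]
top push_side [([0.4342, -0.0592, 0.0731], 0.73)]
top knob [([0.5805, 0.0166, 0.1251], 0.48)]
top toe_bone [([0.4297, -0.2662, 0.0], 0.77)]
top vial [([0.5718, -0.2685, -0.0014], 0.82)]
top chalk_lump [([0.6749, -0.3184, -0.0046], 0.83)]
side board [([0.4295, -0.2672, -0.0011], 0.22)]
side peg []
side rail [([0.4297, -0.2685, 0.0042], 0.21)]
side bracket [([0.5779, 0.0084, 0.0923], 0.9)]
side slab [([0.5268, 0.0763, 0.0686], 0.78), ([0.4383, -0.0645, 0.0684], 0.66)]
side push_side [([0.433, -0.0622, 0.0701], 0.94)]
side knob [([0.5792, 0.0099, 0.1261], 0.65)]
side toe_bone [([0.4324, -0.2696, -0.0002], 0.83)]
side vial [([0.573, -0.2734, 0.0006], 0.89), ([0.5762, 0.0081, 0.1277], 0.47)]
side chalk_lump [([0.5799, 0.0065, 0.1284], 0.65), ([0.6778, -0.3224, -0.003], 0.58)]
```

View pics/both.png

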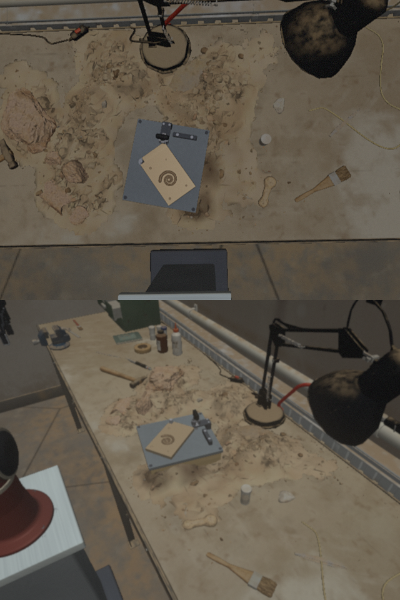

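The board is yawed about -102° with the peg near (0.518, 0.075), and the slab is about 45° clockwise of home. The knob is near (0.577, 0.009). I'll move above the knob.

{"fn": "arm_command", "kwargs": {"plan": [[[-0.0017, -0.0266, 0.0306, 0, 0, 0, 0.06], [-0.0017, -0.0266, 0.0306, 0, 0, 0, 0.06], [-0.0017, -0.0266, 0.0306, 0, 0, 0, 0.06], [-0.0017, -0.0266, 0.0306, 0, 0, 0, 0.06], [-0.0017, -0.0266, 0.0306, 0, 0, 0, 0.06], [-0.0017, -0.0266, 0.0306, 0, 0, 0, 0.06], [-0.0017, -0.0266, 0.0306, 0, 0, 0, 0.06], [-0.0017, -0.0266, 0.0306, 0, 0, 0, 0.06], [-0.0017, -0.0266, 0.0306, 0, 0, 0, 0.06], [-0.0017, -0.0266, 0.0306, 0, 0, 0, 0.06], [-0.0017, -0.0266, 0.0306, 0, 0, 0, 0.06], [-0.0017, -0.0266, 0.0306, 0, 0, 0, 0.06], [-0.0017, -0.0266, 0.0306, 0, 0, 0, 0.06], [-0.0017, -0.0266, 0.0306, 0, 0, 0, 0.06], [-0.0017, -0.0266, 0.0306, 0, 0, 0, 0.06], [-0.0017, -0.0266, 0.0306, 0, 0, 0, 0.06], [-0.0017, -0.0266, 0.0306, 0, 0, 0, 0.06]]]}}

```text
t: 2.52
tool_pos: [0.5554, 0.0318, 0.2625]
tool_rot: [0.184, 1.555, -0.176]
contact_force: [0.9, 0.0, 0.7]
opening: 0.06
```

```bash
cat > look.py <<'E'
import sys
from h import *
o=ctrl.get_obs();print(o["t"],T().round(3).tolist(),o["q"],o["opening"])
print(np.round(calibration("wrist")["hand_eye"],3).tolist())
snap("wrist",sys.argv[1])
for t in sys.argv[2:]:print(t,mark("wrist",t))
E
python3 look.py w1 knob bracket peg rail push_side
```

```text
2.5167 [[0.009, 0.228, 0.974, 0.555], [0.004, 0.974, -0.228, 0.032], [-1.0, 0.006, 0.008, 0.262], [0.0, 0.0, 0.0, 1.0]] [-0.07923498 -0.13449335  1.74291888  0.00519631  1.52437421 -1.42067796] 0.060041975082729515
[[0.0, -0.293, 0.956, -0.142], [1.0, -0.001, -0.001, 0.001], [0.001, 0.956, 0.293, -0.074], [0.0, 0.0, 0.0, 1.0]]
knob [([0.5802, 0.0093, 0.1293], 0.88), ([0.6797, -0.3249, 0.0026], 0.16)]
bracket [([0.5777, 0.0104, 0.0883], 0.63)]
peg [([0.5162, 0.0758, 0.0889], 0.67)]
rail [([0.5779, -0.0403, 0.0696], 0.73)]
push_side [([0.4358, -0.0555, 0.0658], 0.63)]
```

View pics/w1.png

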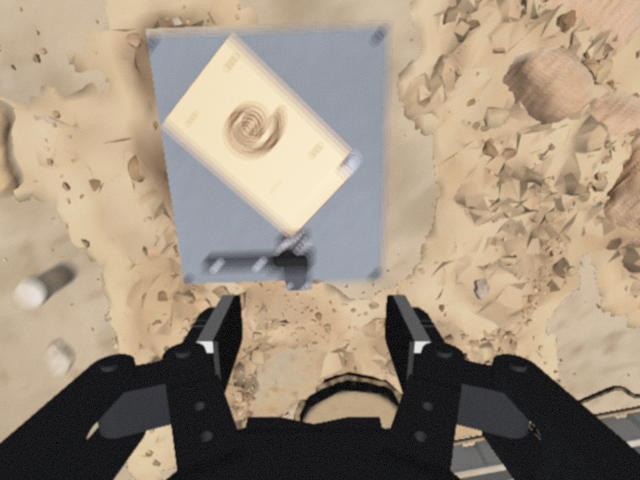

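The view is blurred: slab at centre-left, stop near (293,243), rail to its left. I'll take a sharp crop of the knob.

```bash
python3 look.py w2 knob bracket peg rail; python3 -c "
import cv2;a=cv2.imread('pics/w2.png')[190:310,190:350];cv2.imwrite('pics/w2c.png',cv2.resize(a,None,fx=5,fy=5,interpolation=2))"
```

```text
2.8167 [[0.008, 0.226, 0.974, 0.554], [0.005, 0.974, -0.226, 0.035], [-1.0, 0.006, 0.007, 0.262], [0.0, 0.0, 0.0, 1.0]] [-0.07452752 -0.13631144  1.7453745   0.00531833  1.52492221 -1.41722736] 0.05998834347086214
[[0.0, -0.293, 0.956, -0.142], [1.0, -0.001, -0.001, 0.001], [0.001, 0.956, 0.293, -0.074], [0.0, 0.0, 0.0, 1.0]]
knob [([0.5808, 0.0128, 0.1303], 0.97)]
bracket [([0.5787, 0.0167, 0.0883], 0.74), ([0.5774, -0.0376, 0.0758], 0.61)]
peg [([0.5172, 0.0776, 0.0902], 0.96)]
rail [([0.5785, -0.0395, 0.0735], 0.74)]
```

View pics/w2c.png

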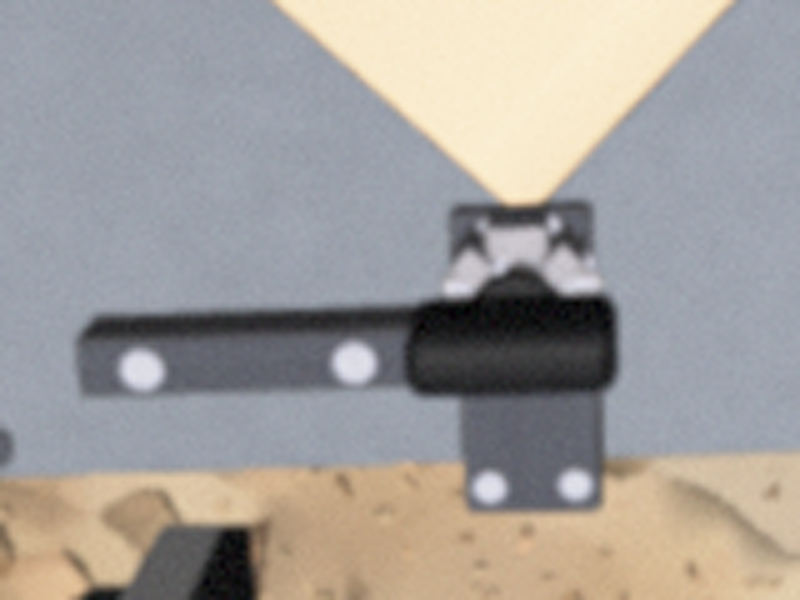

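The knob bar lies along the rail direction, roughly along tool y. I'll turn +88° about tool x, centre over the knob and re-look.

{"fn": "arm_command", "kwargs": {"plan": [[[0.004, 0, 0, 6.8, 0, 0, 0.045], [0.004, 0, 0, 6.8, 0, 0, 0.045], [0.004, 0, 0, 6.8, 0, 0, 0.045], [0.004, 0, 0, 6.8, 0, 0, 0.045], [0.004, 0, 0, 6.8, 0, 0, 0.045], [0.004, 0, 0, 6.8, 0, 0, 0.045], [0.004, 0, 0, 6.8, 0, 0, 0.045], [0.004, 0, 0, 6.8, 0, 0, 0.045], [0.004, 0, 0, 6.8, 0, 0, 0.045], [0.004, 0, 0, 6.8, 0, 0, 0.045], [0.004, 0, 0, 6.8, 0, 0, 0.045], [0.004, 0, 0, 6.8, 0, 0, 0.045], [0.004, 0, 0, 6.8, 0, 0, 0.045], [0, 0.0145, 0.009, 0, 0, 0, 0.045], [0, 0.0145, 0.009, 0, 0, 0, 0.045], [0, 0, 0, 0, 0, 0, 0.045], [0, 0, 0, 0, 0, 0, 0.045]]]}}

```text
t: 4.48
tool_pos: [0.5744, 0.0216, 0.2104]
tool_rot: [1.409, 1.071, -1.385]
contact_force: [-0.0, -0.2, 0.6]
opening: 0.0452
```

```bash
python3 look.py w3 knob bracket peg rail
```

```text
4.4833 [[0.013, 0.966, -0.256, 0.574], [0.005, -0.257, -0.967, 0.022], [-1.0, 0.012, -0.008, 0.21], [0.0, 0.0, 0.0, 1.0]] [-0.09479796 -0.06157587  1.7620213   0.00619885  1.42838206  0.16375688] 0.04521747433403325
[[-0.0, -0.292, 0.956, -0.142], [1.0, -0.001, -0.0, 0.0], [0.001, 0.956, 0.292, -0.076], [0.0, 0.0, 0.0, 1.0]]
knob [([0.5797, 0.0138, 0.1281], 0.94)]
bracket [([0.5765, 0.0148, 0.0888], 0.59)]
peg [([0.5158, 0.0793, 0.0873], 0.71)]
rail [([0.5804, -0.0391, 0.0742], 0.76)]
```

View pics/w3.png

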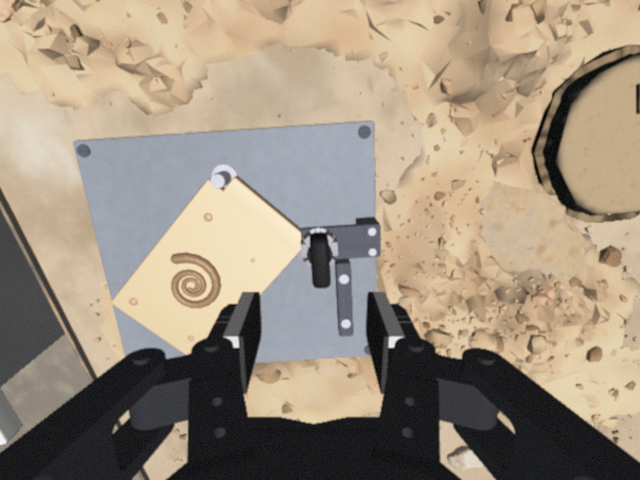

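```bash
python3 - <<'E'
from h import *
c=calibration("wrist");M=c2w("wrist")
def px(u,v,z):
    d=M[:3,:3]@np.array([(u-c["cx"])/c["fx"],(v-c["cy"])/c["fy"],1]);return M[:3,3]+d*(z-M[2,3])/d[2]
ang=lambda a,b:np.degrees(np.arctan2(*(b-a)[:2][::-1]))
tl,tr,br=px(75,140,.064),px(373,122,.064),px(378,356,.064)
print(tl,tr,br,"by",ang(tl,tr),"bx",ang(tr,br))
m=cut_out("wrist","knob")[0]["mask"];ys,xs=np.nonzero(m);print(xs.min(),xs.max(),ys.min(),ys.max())
r=cv2.minAreaRect(np.float32(np.c_[xs,ys]));print(r)
for v in range(ys.min(),ys.max(),6):print(v,xs[ys==v].min(),xs[ys==v].max())
print(px(313,262,.135),px(320,285,.135))
k=cut_out("wrist","peg");
u=np.array(np.nonzero(k[0]["mask"])) if k else None
if k: print("peg px",u[1].min(),u[1].max(),u[0].min(),u[0].max())
print(px(222,172,.088))
E
```

```text
[0.41944527 0.13351149 0.064     ] [0.64062415 0.08808151 0.064     ] [ 0.60184729 -0.11198698  0.064     ] by -11.607078710355479 bx -100.9689480743716
307 332 228 288
((319.5, 258.0), (60.0, 25.0), 90.0)
228 317 319
234 312 326
240 310 327
246 310 328
252 308 332
258 308 332
264 311 329
270 312 329
276 312 330
282 313 330
[0.57387534 0.01670688 0.135     ] [5.74175448e-01 2.68835479e-04 1.35000000e-01]
peg px 73 381 121 363
[0.52484912 0.08310572 0.088     ]
```

{"fn": "arm_command", "kwargs": {"plan": [[[0.01, 0.0045, 0.0075, -3.5, 0, 0, 0.04], [0.02, 0, 0, 0, 0, 0, 0.04], [0.02, 0, 0, 0, 0, 0, 0.04], [0.015, 0, 0, 0, 0, 0, 0.04], [0, 0, 0, 0, 0, 0, 0.04], [0, 0, 0, 0, 0, 0, 0.04]]]}}

```text
t: 5.33
tool_pos: [0.5788, 0.0142, 0.1464]
tool_rot: [1.364, 1.102, -1.333]
contact_force: [0.3, 0.5, 0.2]
opening: 0.0404
```

```bash
python3 look.py w4 knob bracket
```

```text
5.3333 [[0.02, 0.981, -0.192, 0.579], [0.004, -0.192, -0.981, 0.014], [-1.0, 0.018, -0.008, 0.146], [0.0, 0.0, 0.0, 1.0]] [-1.07110737e-01 -1.70632898e-03  1.81363246e+00  6.51242327e-03
  1.31068889e+00  8.45026362e-02] 0.040393590768079204
[[-0.0, -0.292, 0.956, -0.142], [1.0, -0.001, -0.0, 0.0], [0.001, 0.956, 0.292, -0.076], [0.0, 0.0, 0.0, 1.0]]
knob [([0.5822, 0.0124, 0.1281], 0.83)]
bracket [([0.5804, 0.0144, 0.09], 0.94)]
```

View pics/w4.png

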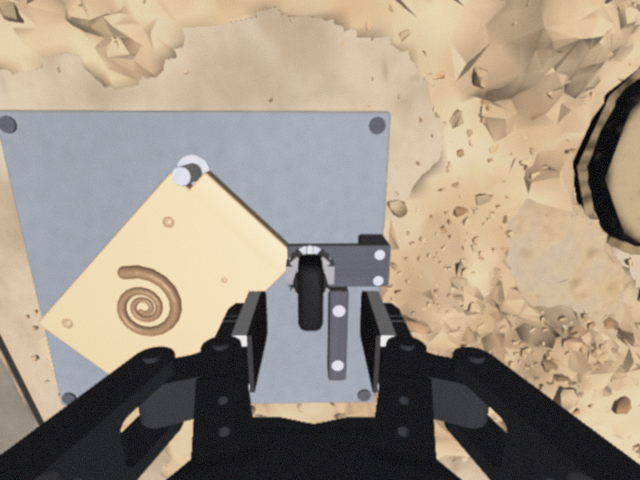

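Judged against the fingers, the knob (u≈310) is about 2 to 3 mm to the left of centre. The plate-corner fit agrees, but the network says +3 mm. I'll trust the picture: correct, lower and grip.

{"fn": "arm_command", "kwargs": {"plan": [[[0.004, -0.002, 0.001, 0, 0, -1.1, 0.04], [0.015, 0, 0, 0, 0, 0, 0.04], [0.014, 0, 0, 0, 0, 0, 0.04], [0, 0, 0, 0, 0, 0, 0.04], [0, 0, 0, 0, 0, 0, 0.0], [0, 0, 0, 0, 0, 0, 0.0], [0, 0, 0, 0, 0, 0, 0.0], [0, 0, 0, 0, 0, 0, 0.0], [0, 0, 0, 0, 0, 0, 0.0], [0, 0, 0, 0, 0, 0, 0.0], [0, 0, 0, 0, 0, 0, 0.0]]], "squeeze": 60}}

```text
t: 6.4
tool_pos: [0.5783, 0.0138, 0.1189]
tool_rot: [1.357, 1.117, -1.345]
contact_force: [-0.6, 0.1, -2.7]
opening: 0.0101
```

{"fn": "arm_command", "kwargs": {"plan": [[[-0.005, 0, 0, 0, 0, 0, 0.0], [-0.005, 0, 0, 0, 0, 0, 0.0], [-0.005, 0, 0, 0, 0, 0, 0.0], [-0.002, 0, 0, 0, 0, 0, 0.0], [0, 0, 0, 0, 0, 0, 0.0]]]}}

```text
t: 6.82
tool_pos: [0.5781, 0.0138, 0.1337]
tool_rot: [1.358, 1.117, -1.344]
contact_force: [2.9, -0.5, -8.7]
opening: 0.0104
```

```bash
python3 -c "
from h import *
o=ctrl.get_obs();print(o['t'],T().round(4).tolist(),o['contact_force'],o['opening'])"
```

```text
6.8167 [[0.0026, 0.9814, -0.1917, 0.5781], [0.0086, -0.1917, -0.9814, 0.0138], [-1.0, 0.0009, -0.009, 0.1337], [0.0, 0.0, 0.0, 1.0]] [ 2.89656894 -0.49391536 -8.73274977] 0.010417604675887086
```

{"fn": "arm_command", "kwargs": {"plan": [[[-0.003, 0, 0, 0, 0, 0, 0.0], [-0.0015, 0, 0, 0, 0, 0, 0.0], [0, 0, 0, 0, 0, 0, 0.0]]]}}

```text
t: 7.07
tool_pos: [0.5779, 0.0138, 0.1369]
tool_rot: [1.358, 1.117, -1.344]
contact_force: [3.5, 1.0, -10.0]
opening: 0.0105
```

{"fn": "arm_command", "kwargs": {"plan": [[[-0.0003, 0, 0, -6, 0, 0, 0.0], [-0.0003, 0, 0, -6, 0, 0, 0.0], [-0.0003, 0, 0, -6, 0, 0, 0.0], [-0.0003, 0, 0, -6, 0, 0, 0.0], [-0.0003, 0, 0, -6, 0, 0, 0.0]]]}}

```text
t: 7.48
tool_pos: [0.5771, 0.014, 0.1367]
tool_rot: [0.953, 1.361, -0.939]
contact_force: [3.4, -0.6, -9.1]
opening: 0.0105
```

```bash
python3 -c "
from h import *
o=ctrl.get_obs();print(o['t'],T().round(4).tolist(),o['contact_force'],o['wrist_torque'],o['opening'],o['q'])"
```

```text
7.4833 [[0.0005, 0.9383, 0.3458, 0.5771], [0.0098, 0.3458, -0.9383, 0.014], [-1.0, 0.0038, -0.0091, 0.1367], [0.0, 0.0, 0.0, 1.0]] [ 3.39536527 -0.58369439 -9.13226515] [ 0.01339204 -0.82770218 -0.04232927] 0.010491467358227233 [-0.10938222  0.01637105  1.81249039  0.01017316  1.31336404 -0.46508801]
```

{"fn": "arm_command", "kwargs": {"plan": [[[-0.0002, 0, 0, -6, 0, 0, 0.0], [-0.0002, 0, 0, -6, 0, 0, 0.0], [-0.0002, 0, 0, -6, 0, 0, 0.0], [-0.0002, 0, 0, -6, 0, 0, 0.0], [-0.0002, 0, 0, -6, 0, 0, 0.0], [-0.0002, 0, 0, -6, 0, 0, 0.0], [-0.0002, 0, 0, -6, 0, 0, 0.0], [-0.0002, 0, 0, -6, 0, 0, 0.0], [-0.0002, 0, 0, -6, 0, 0, 0.0], [-0.0002, 0, 0, -6, 0, 0, 0.0], [0, 0, 0, 0, 0, 0, 0.0]]]}}

```text
t: 8.4
tool_pos: [0.5755, 0.013, 0.1356]
tool_rot: [0.098, 1.574, -0.084]
contact_force: [4.5, 0.1, -9.7]
opening: 0.0106
```

```bash
python3 -c "
from h import *
o=ctrl.get_obs();print(o['t'],T().round(4).tolist(),o['contact_force'],o['wrist_torque'],o['opening'],o['q'])"
```

```text
8.4 [[-0.0046, 0.1154, 0.9933, 0.5755], [0.0093, 0.9933, -0.1153, 0.013], [-0.9999, 0.0087, -0.0057, 0.1356], [0.0, 0.0, 0.0, 1.0]] [ 4.52152458  0.13755776 -9.7090129 ] [ 0.08082005 -0.8349159   0.03753441] 0.010582802770202755 [-0.11090975  0.01702912  1.81372601  0.00904237  1.31648994 -1.56841185]
```

{"fn": "arm_command", "kwargs": {"plan": [[[0.003, 0, 0, 0, 0, 0, 0.0], [0.002, 0, 0, 0, 0, 0, 0.0], [0, 0, 0, 0, 0, 0, 0.0]]]}}

```text
t: 8.65
tool_pos: [0.5756, 0.013, 0.1308]
tool_rot: [0.103, 1.574, -0.089]
contact_force: [2.4, -1.0, -7.8]
opening: 0.0107
```

{"fn": "arm_command", "kwargs": {"plan": [[[0.001, 0, 0, 0, 0, 0, 0.0], [0.0005, 0, 0, 0, 0, 0, 0.0], [0, 0, 0, 0, 0, 0, 0.0]]]}}

```text
t: 8.9
tool_pos: [0.5756, 0.013, 0.1308]
tool_rot: [0.105, 1.574, -0.091]
contact_force: [2.6, -0.4, -8.3]
opening: 0.0106
```

{"fn": "arm_command", "kwargs": {"plan": [[[0.003, 0, 0, 0, 0, 0, 0.0], [0, 0, 0, 0, 0, 0, 0.0]]]}}

```text
t: 9.07
tool_pos: [0.5758, 0.013, 0.1309]
tool_rot: [0.105, 1.575, -0.091]
contact_force: [0.8, -1.0, -9.3]
opening: 0.0104
```

Travel has stopped at what looks like the seat (lift about 12 mm). I'll release, rise and check.

{"fn": "arm_command", "kwargs": {"plan": [[[0, 0, 0, 0, 0, 0, 0.04], [0, 0, 0, 0, 0, 0, 0.04], [0, 0, 0, 0, 0, 0, 0.04], [0, 0, 0, 0, 0, 0, 0.04], [-0.02, 0, 0, 0, 0, 0, 0.04], [-0.03, 0, 0, 0, 0, 0, 0.04], [-0.02, 0, 0, 0, 0, 0, 0.04], [0, 0, 0, 0, 0, 0, 0.04], [0, 0, 0, 0, 0, 0, 0.04]]]}}

```text
t: 9.82
tool_pos: [0.5772, 0.0123, 0.2067]
tool_rot: [0.105, 1.572, -0.092]
contact_force: [-0.7, -0.7, -0.2]
opening: 0.0403
```

```bash
python3 look.py w5 knob bracket slab push_side peg rail; python3 - <<'E'
from h import *
snap("side","s5")
print("side",mark("side","knob"),mark("side","push_side"),mark("side","bracket"))
a=cv2.imread("pics/w5.png");s=cv2.resize(cv2.imread("pics/s5.png")[160:280,200:360],None,fx=3,fy=3,interpolation=2)
s=cv2.copyMakeBorder(s,0,120,0,0,0)
o=np.hstack([a,s]);cv2.imwrite("pics/c5.png",cv2.resize(o,None,fx=.71,fy=.71))
E
```

```text
9.8167 [[-0.003, 0.125, 0.992, 0.577], [0.008, 0.992, -0.125, 0.012], [-1.0, 0.008, -0.004, 0.207], [0.0, 0.0, 0.0, 1.0]] [-0.11146063 -0.04215027  1.74944021  0.00811741  1.43778826 -1.55799869] 0.040265548403597716
[[0.0, -0.293, 0.956, -0.142], [1.0, -0.001, -0.001, 0.001], [0.001, 0.956, 0.293, -0.074], [0.0, 0.0, 0.0, 1.0]]
knob [([0.5779, 0.0117, 0.1413], 0.91)]
bracket [([0.5768, 0.0141, 0.0865], 0.87)]
slab [([0.5157, 0.078, 0.0635], 0.95)]
push_side [([0.4349, -0.0561, 0.0633], 0.65)]
peg [([0.5148, 0.0762, 0.0864], 0.85)]
rail [([0.5763, -0.0399, 0.0713], 0.58), ([0.5184, 0.0756, 0.0616], 0.47)]
side [([0.5778, 0.0096, 0.1415], 0.84)] [([0.4354, -0.0619, 0.0681], 0.8), ([0.5767, 0.0103, 0.0903], 0.36)] [([0.5745, 0.0074, 0.0927], 0.69)]
```

View pics/c5.png

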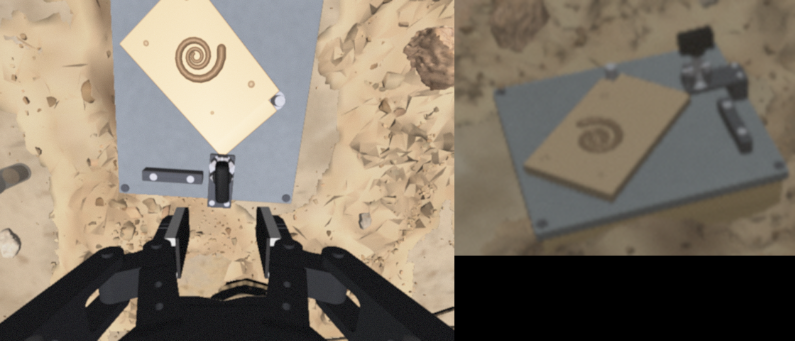

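The sprung stop has lifted: the knob shows at z≈0.141 in both views (0.128 when down), which fits the 12 mm notch. The knob is a quarter turn round and the slab hasn't moved. Next I'll close the gripper, turn it and go outside the slab's far short side.

{"fn": "arm_command", "kwargs": {"plan": [[[0, 0, 0, 7, 0, 0, 0], [0, 0, 0, 7, 0, 0, 0], [0, 0, 0, 7, 0, 0, 0], [0, 0, 0, 7, 0, 0, 0], [0, 0, 0, 7, 0, 0, 0], [0, 0, 0, 7, 0, 0, 0], [0, 0, 0, 6, 0, 0, 0], [0, 0, 0, 0, 0, 0, 0], [0, -0.0394, -0.0051, 0, 0, 0, 0], [0, -0.0394, -0.0051, 0, 0, 0, 0], [0, -0.0394, -0.0051, 0, 0, 0, 0], [0, -0.0394, -0.0051, 0, 0, 0, 0], [0, -0.0394, -0.0051, 0, 0, 0, 0], [0.03, 0, 0, 0, 0, 0, 0], [0.03, 0, 0, 0, 0, 0, 0], [0, 0, 0, 0, 0, 0, 0], [0, 0, 0, 0, 0, 0, 0]]]}}

```text
t: 11.78
tool_pos: [0.3929, -0.0791, 0.1454]
tool_rot: [0.755, 1.436, -0.749]
contact_force: [0.3, -0.3, 1.2]
opening: 0.0001
```

```bash
python3 look.py w6 push_side slab peg
```

```text
11.7833 [[0.002, 0.822, 0.57, 0.393], [0.003, 0.57, -0.822, -0.079], [-1.0, 0.003, -0.001, 0.145], [0.0, 0.0, 0.0, 1.0]] [-0.38739934 -0.46936157  2.20304666  0.00340391  1.40719566 -0.99455409] 7.930547018191265e-05
[[-0.0, -0.293, 0.956, -0.142], [1.0, -0.001, -0.0, 0.001], [0.001, 0.956, 0.293, -0.075], [0.0, 0.0, 0.0, 1.0]]
push_side [([0.4379, -0.053, 0.0643], 0.77)]
slab [([0.5189, 0.0787, 0.064], 0.85)]
peg []
```

View pics/w6.png

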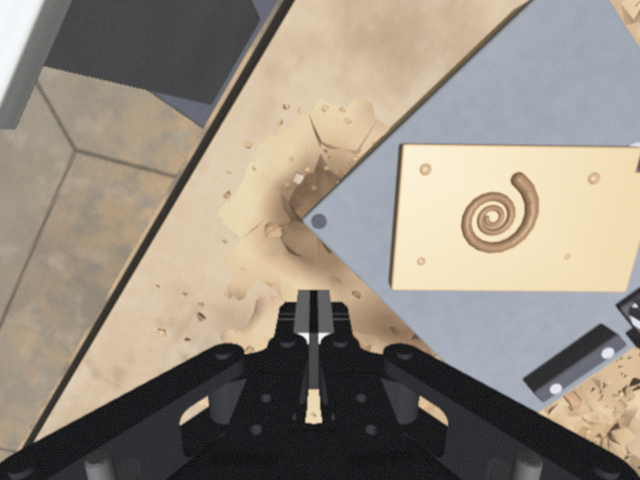

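```bash
python3 - <<'E'
from h import *
c=calibration("wrist");M=c2w("wrist");t=T();print(c["fx"],c["cx"],c["cy"])
def px(u,v,z):
    d=M[:3,:3]@np.array([(u-c["cx"])/c["fx"],(v-c["cy"])/c["fy"],1]);return M[:3,3]+d*(z-M[2,3])/d[2]
ang=lambda a,b:np.degrees(np.arctan2(*(b-a)[:2][::-1]))
a,b,e=px(402,144,.076),px(391,290,.076),px(630,292,.076)
print(a,b,np.linalg.norm(a-b),"sy",ang(a,b),"sx",ang(e,b))
sy=ang(a,b);y=np.radians(sy-90);X=np.array([np.cos(y),np.sin(y)]);Y=np.array([-X[1],X[0]])
P=b[:2]-.142*X-.082*Y;print("peg est",P,"b rel tool",t[:3,:3].T@(b-t[:3,3]),"a",t[:3,:3].T@(a-t[:3,3]))
E
```

```text
366.33774585433554 313.23964960365987 240.12670017317777
[0.39848464 0.00460146 0.076     ] [ 0.4490683  -0.06961584  0.076     ] 0.08981600212821661 sy -55.72316395538569 sx -145.9702879026591
peg est [0.52022485 0.07811616] b rel tool [0.07085286 0.05025621 0.02343027] a [ 0.07082511  0.05099461 -0.06638269]
```

The far short side is parallel to the tool (within 0.5°), 50 mm ahead in tool y. The finger is in line with slab y≈59. I'll shift 5 mm along it, lower beside it and approach.

{"fn": "arm_command", "kwargs": {"plan": [[[0.025, 0, 0.0025, 0, 0, 0, 0], [0.025, 0, 0.0025, 0, 0, 0, 0], [0.02, 0, 0, 0, 0, 0, 0], [0, 0, 0, 0, 0, 0, 0], [0, 0, 0, 0, 0, 0, 0]]]}}

```text
t: 12.4
tool_pos: [0.4052, -0.0847, 0.083]
tool_rot: [0.75, 1.423, -0.742]
contact_force: [0.2, -0.2, -0.4]
opening: -0.0002
```

```bash
cat > inv.py <<'E'
from h import *
o=ctrl.get_obs();t=T();v=t[:3,:3].T@(np.array([.5178,.078,t[2,3]])-t[:3,3])
print(round(o["t"],2),"z",t[2,3].round(4),"P in tool yz",v[1:].round(4),"yaw y",np.degrees(np.arctan2(t[1,1],t[0,1])).round(2),"tilt",t[2,1:3].round(3),"F",(t[:3,:3].T@o["contact_force"]).round(1),"q6",o["q"][5].round(2))
E
python3 inv.py
```

```text
12.4 z 0.083 P in tool yz [ 0.1857 -0.0684] yaw y 35.09 tilt [0.012 0.011] F [0.4 0.1 0.3] q6 -1.0
```

{"fn": "arm_command", "kwargs": {"plan": [[[0.015, 0, -0.004, 0, 0.6, -0.7, 0], [0, 0, 0, 0, 0, 0, 0], [0, 0.015, 0, 0, 0, 0, 0], [0, 0.013, 0, 0, 0, 0, 0], [0, 0, 0, 0, 0, 0, 0]]]}}

```text
t: 12.82
tool_pos: [0.4325, -0.0664, 0.0769]
tool_rot: [0.745, 1.427, -0.745]
contact_force: [-0.5, -1.3, -0.5]
opening: -0.0001
```

```bash
python3 inv.py
```

```text
12.82 z 0.0769 P in tool yz [ 0.153  -0.0689] yaw y 35.19 tilt [0.006 0.01 ] F [ 0.5 -1.2  0.7] q6 -0.94
```

{"fn": "arm_command", "kwargs": {"plan": [[[0, -0.005, -0.004, 0, 0, 0, 0], [0.006, 0, 0, 0, 0.5, -0.3, 0], [0.004, 0, 0, 0, 0, 0, 0], [0, 0, 0, 0, 0, 0, 0]]]}}

```text
t: 13.15
tool_pos: [0.4276, -0.0674, 0.0708]
tool_rot: [0.744, 1.432, -0.744]
contact_force: [-0.4, -0.1, 0.5]
opening: -0.0
```

```bash
python3 inv.py
```

```text
13.15 z 0.0708 P in tool yz [ 0.1576 -0.0666] yaw y 35.29 tilt [0.003 0.007] F [-0.5 -0.4 -0.1] q6 -0.94
```

Lower a bit more, then creep to contact.

{"fn": "arm_command", "kwargs": {"plan": [[[0.004, 0, -0.002, 0, 0.3, 0, 0], [0, 0.004, 0, 0, 0, 0, 0], [0, 0.004, 0, 0, 0, 0, 0], [0, 0.002, 0, 0, 0, 0, 0], [0, 0, 0, 0, 0, 0, 0]]]}}

```text
t: 13.57
tool_pos: [0.4292, -0.0646, 0.0663]
tool_rot: [0.733, 1.447, -0.758]
contact_force: [-0.8, 0.0, 0.9]
opening: 0.0002
```

```bash
python3 inv.py
```

```text
13.57 z 0.0663 P in tool yz [ 0.1547 -0.0651] yaw y 35.31 tilt [-0.017  0.   ] F [-0.9 -0.7 -0.5] q6 -0.92
```

{"fn": "arm_command", "kwargs": {"plan": [[[0, 0.0044, 0.0054, -2, 0, 0.5, 0], [0, 0.0044, 0.0054, -2, 0, 0.3, 0], [0, 0.0044, 0.0054, -2, 0, 0.2, 0], [0, 0.0044, 0.0054, -2, 0, 0.2, 0]]]}}

```text
t: 13.9
tool_pos: [0.4509, -0.0756, 0.0661]
tool_rot: [0.618, 1.49, -0.644]
contact_force: [-7.7, -5.9, 4.4]
opening: -0.0002
```

```bash
python3 inv.py; python3 - <<'E'
from h import *
snap("side");print(mark("side","push_side"),mark("side","slab"))
E
```

```text
13.9 z 0.0661 P in tool yz [ 0.1546 -0.0645] yaw y 43.83 tilt [-0.019 -0.005] F [-4.2 -9.7 -1.1] q6 -1.08
[([0.4587, -0.0725, 0.069], 0.93)] []
```

The slab is turning about the peg: pivot invariant unchanged, about 10 N on the tool. I'll continue in the same arc.

{"fn": "arm_command", "kwargs": {"plan": [[[0, 0.0038, 0.0054, -2, 0, 0.3, 0], [0, 0.0038, 0.0054, -2, 0, 0.2, 0], [0, 0.0038, 0.0054, -2, 0, 0.2, 0], [0, 0.0038, 0.0054, -2, 0, 0.2, 0], [0, 0.0038, 0.0054, -2, 0, 0.2, 0], [0, 0.0038, 0.0054, -2, 0, 0.2, 0], [0, 0.0038, 0.0054, -2, 0, 0.2, 0]]]}}

```text
t: 14.63
tool_pos: [0.4948, -0.0884, 0.0662]
tool_rot: [0.422, 1.54, -0.442]
contact_force: [-3.6, -4.9, 3.0]
opening: -0.0002
```

```bash
python3 inv.py
```

```text
14.63 z 0.0662 P in tool yz [ 0.1538 -0.0675] yaw y 58.45 tilt [-0.016 -0.008] F [-2.9 -6.1 -0.5] q6 -1.33
```

{"fn": "arm_command", "kwargs": {"plan": [[[0, 0.0038, 0.005, -2, 0, 0.2, 0], [0, 0.0038, 0.005, -2, 0, 0.2, 0], [0, 0.0038, 0.005, -2, 0, 0.2, 0], [0, 0.0038, 0.005, -2, 0, 0.2, 0], [0, 0.0038, 0.005, -2, 0, 0.2, 0], [0, 0.0038, 0.005, -2, 0, 0.2, 0], [0, 0.0038, 0.005, -2, 0, 0.2, 0]]]}}

```text
t: 15.22
tool_pos: [0.5396, -0.0887, 0.0662]
tool_rot: [0.224, 1.568, -0.237]
contact_force: [-0.5, -4.0, 0.8]
opening: -0.0004
```

```bash
python3 inv.py; python3 - <<'E'
from h import *
snap("side","s8");snap("top","t8")
for c in("side","top"):print(mark(c,"push_side"),mark(c,"slab"),mark(c,"knob"))
a=cv2.imread("pics/s8.png")[140:300,180:380];b=cv2.imread("pics/t8.png")[170:350,170:370]
cv2.imwrite("pics/c8.png",np.hstack([cv2.resize(a,(400,320)),cv2.resize(b,(356,320))]))
E
```

```text
15.22 z 0.0662 P in tool yz [ 0.1533 -0.0691] yaw y 73.21 tilt [-0.01  -0.008] F [-0.8 -4.   0.6] q6 -1.57
[([0.5438, -0.0787, 0.0701], 0.58)] [([0.5211, 0.0744, 0.0677], 0.63)] []
[] [([0.5204, 0.0787, 0.0676], 0.79)] [([0.58, 0.013, 0.1384], 0.73)]
```

View pics/c8.png

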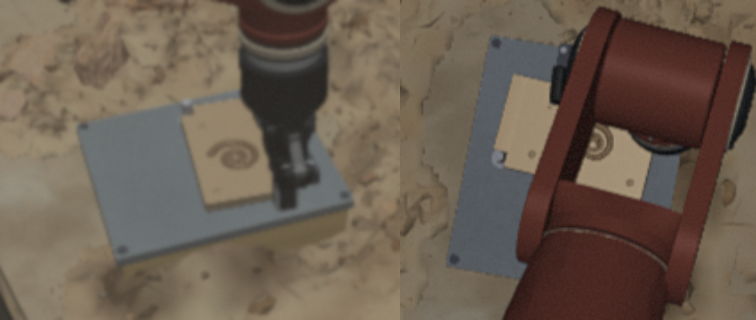

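About 5.5° are left, and the notch is still on the peg. Smaller steps now.

{"fn": "arm_command", "kwargs": {"plan": [[[0, 0.003, 0.0022, -1, 0, 0, 0], [0, 0.003, 0.0022, -1, 0, 0, 0], [0, 0.003, 0.0022, -1, 0, 0, 0], [0, 0.003, 0.0022, -1, 0, 0, 0]]]}}

```text
t: 15.95
tool_pos: [0.5512, -0.086, 0.0672]
tool_rot: [0.159, 1.567, -0.195]
contact_force: [2.1, -8.2, -0.8]
opening: -0.0
```

```bash
python3 inv.py
```

```text
15.95 z 0.0672 P in tool yz [ 0.1524 -0.0692] yaw y 77.11 tilt [-0.023 -0.001] F [ 1.  -7.5  3.8] q6 -1.61
```

{"fn": "arm_command", "kwargs": {"plan": [[[0, 0.003, 0.0018, -0.8, 0, 0.3, 0], [0, 0.003, 0.0018, -0.8, 0, 0.3, 0]]]}}

```text
t: 16.12
tool_pos: [0.5532, -0.0856, 0.0668]
tool_rot: [0.134, 1.574, -0.172]
contact_force: [-9.4, -13.8, 5.0]
opening: 0.0
```

```bash
python3 inv.py
```

```text
16.12 z 0.0668 P in tool yz [ 0.1536 -0.0664] yaw y 78.83 tilt [-0.025 -0.007] F [ -4.6 -15.5  -6.6] q6 -1.64
```

The force rose to about 17 N and the advance stopped, so the slab is probably on the rail. I'll back off, rise and look.

{"fn": "arm_command", "kwargs": {"plan": [[[0, -0.012, 0, 0, 0, 0, 0], [0, -0.02, 0, 0, 0, 0, 0], [-0.03, -0.02, 0, 0, 0, 0, 0], [-0.04, 0, -0.03, 0, 0, 0, 0], [-0.04, 0, -0.03, 0, 0, 0, 0], [-0.04, 0, 0, 0, 0, 0, 0], [0, 0, 0, 0, 0, 0, 0], [0, 0, 0, 0, 0, 0, 0], [0, 0, 0, 0, 0, 0, 0]]]}}

```text
t: 16.87
tool_pos: [0.4853, -0.1203, 0.2064]
tool_rot: [0.154, 1.592, -0.162]
contact_force: [-0.6, 0.7, 0.4]
opening: 0.0002
```

```bash
python3 look.py w9 peg slab knob rail
```

```text
16.8667 [[-0.027, 0.199, 0.98, 0.485], [-0.002, 0.98, -0.199, -0.12], [-1.0, -0.008, -0.026, 0.206], [0.0, 0.0, 0.0, 1.0]] [-0.38507594 -0.21780198  1.90938847 -0.01243721  1.47455681 -1.75394849] 0.0002173496118766955
[[0.0, -0.293, 0.956, -0.142], [1.0, -0.001, -0.0, 0.001], [0.001, 0.956, 0.293, -0.074], [0.0, 0.0, 0.0, 1.0]]
peg [([0.5153, 0.0793, 0.0878], 0.98), ([0.5789, 0.0128, 0.0887], 0.48)]
slab [([0.5694, -0.2638, -0.0014], 0.64), ([0.5175, 0.081, 0.0643], 0.6)]
knob [([0.5782, 0.014, 0.1403], 0.72), ([0.5184, 0.0774, 0.0003], 0.45)]
rail [([0.58, -0.0404, 0.0695], 0.81)]
```

View pics/w9.png

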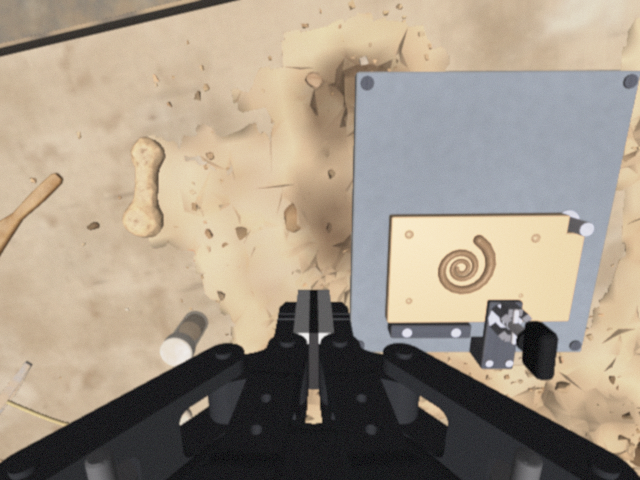

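The slab looks square to the rail, notch at the peg (583,228), knob up. I'll measure the edges numerically.

```bash
python3 - <<'E'
from h import *
c=calibration("wrist");M=c2w("wrist");im=cv2.imread("pics/w9.png").astype(float);s=im[:,:,2]-im[:,:,0]
def px(u,v,z):
    d=M[:3,:3]@np.array([(u-c["cx"])/c["fx"],(v-c["cy"])/c["fy"],1]);return (M[:3,3]+d*(z-M[2,3])/d[2])[:2]
def edge(horiz,lo,hi,a,b,z):
    p=[]
    for k in range(lo,hi,4):
        l=s[a:b,k] if horiz else s[k,a:b]
        g=np.abs(np.diff(cv2.GaussianBlur(l.reshape(-1,1),(1,5),1).ravel()));i=g.argmax()
        w=g[max(i-2,0):i+3];i=(np.arange(max(i-2,0),max(i-2,0)+len(w))*w).sum()/w.sum()+a+.5
        p.append(px(k,i,z) if horiz else px(i,k,z))
    p=np.float32(p);vx,vy,x,y=cv2.fitLine(p,cv2.DIST_HUBER,0,.01,.01).ravel()
    return np.degrees(np.arctan2(vy,vx))%180,(x,y)
print("plate far long",edge(True,380,610,60,85,.064))
print("plate short",edge(False,100,320,343,368,.064))
print("slab y=-8",edge(True,400,555,205,225,.076))
print("slab x=142",edge(False,225,305,378,400,.076))
print("slab y=82",edge(True,395,475,312,332,.076))
E
```

```text
plate far long (np.float32(78.71761), (np.float32(0.38905174), np.float32(0.000975021)))
plate short (np.float32(168.80478), (np.float32(0.46802798), np.float32(-0.086011834)))
slab y=-8 (np.float32(79.07894), (np.float32(0.49287212), np.float32(0.0032185179)))
slab x=142 (np.float32(169.17358), (np.float32(0.51094705), np.float32(-0.06610458)))
slab y=82 (np.float32(79.19077), (np.float32(0.5753309), np.float32(-0.0453495)))
```

```bash
python3 -c "
from h import *
print(finish_job(), ctrl.get_obs()['t'])"
```

```text
the job is handed in; nothing more can be done
the job is handed in; nothing more can be done
```

The slab is square on its locating board with the sprung stop parked up, and I handed the job in at about 17 s of the 51 s allowed. `finish_job` gives no verdict, so the points below are my own checks.

- **Sprung stop:** I gripped the knob, lifted it about 18 mm, twisted it about 94° anticlockwise, and lowered it until it would not go down further, at about 12 mm of lift. After release, the knob point read 0.141 m in two cameras. At the end it read 0.140 m, against 0.128 m when down. That fits the rest notch (0.140 m) to within about 1 mm.
- **Slab:** I pushed its far short side round the peg with closed fingers, in an arc. The force was about 4–10 N on the way and peaked near 17 N when it came up against the rail. That is above the suggested 2–8 N but well under the 45 N limit.
- **Final measurement:** In the last wrist picture the slab's long sides lay about 0.4° from the plate's edge, against the 1.7° allowed. The notch was at the peg.
- **Other objects:** The toe bone and the vial looked untouched in the last picture. I did not re-measure the chalk, but the arm never went near any of the three. The gripper was clear of everything.

**Disagreements:**
- Edge distances across the board came out about 2 mm short for both long sides of the slab. I took this as camera bias, since the notch leaves only about 0.5 mm of play that way.
- The network's knob position was about 3 mm off while I was lining up the grasp, so I went by the picture. In the last picture, the network's top guess for the slab was the vial.

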